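# Pump the supply carousel round to the red post

## Task

Take hold of the black grip of the supply carousel's pump lever and pump the lever, full stroke out and back each time, until the blue glue stick stands right in front of the red post. Leave the lever back at its rest stop and let go of it; move the turntable only by the lever, never by touching it or what stands on it.

Things in the scene. Friction and masses are not known exactly. Their poses are not given: they have to be found in the camera images.
- turntable: White turntable, 168 mm wide, top 38 mm above the table, on a fixed grey base 256 mm wide. Origin: on its upright axle at table height. Blue glue stick, 2 brown droppers (tops at 140 mm) and 2 black caps are fixed on it, 62 mm from the axle. A ratchet turns it counterclockwise only (from above), one tooth = 30 deg per full lever stroke; it stays on the return. May start up to 3 deg past a tooth.
- lever_grip (a point): Middle, 75 mm above the table, of the upright black round grip (24 mm thick, bare 32 to 100 mm up) on the pump lever, 165 mm from the axle. Starts at the rest stop, on the robot's side; swings level about the axle 40 deg counterclockwise (to the robot's right) to the far stop; clicks at 36; come back within 5 deg of rest to catch the next tooth. No spring, stays where left, moves with 2 to 4 N.
- glue_stick_centre (a point): Centre (half-way up, 87 mm above the table) of the blue glue stick, 28 mm in diameter and 98 mm high, standing on the turntable 62 mm from the axle.
- red_post_top (a point): Centre of the red ball, 26 mm wide, on the red post, 112 mm above the table, 113 mm from the axle, outside the turntable's rim. Red, white and black posts stand fixed, 30 deg apart, in varying order. Red starts 2, 3 or 4 teeth (60, 90 or 120 deg) counterclockwise of the glue stick. When the stick is in front of it, axle, stick and post are in line.

How it is judged (in metres and radians):
On the way, in this order (a step that is already met when the one before it is completed fails the run):
1. the held lever is swung through its first full stroke (distance of lever_grip from where it was at the start of the episode above 0.095 m and contact force between the fingers and anything else above 0.5 N), for 0.05 s.
2. the lever is brought back to rest (distance of lever_grip from where it was at the start of the episode below 0.025 m), for 0.05 s.
3. the held lever is swung through a second full stroke (all of step 1), for 0.05 s.
At the end, for the whole second after the job is handed in: The glue stick stands in front of the red post, within about 13 degrees of the line from the axle to the post (centres less than 54.5 mm apart seen from above; 51 mm when in line), the turntable is still, and the lever's grip is back within 30 mm of where it started (horizontal distance between glue_stick_centre and red_post_top below 0.0545 m and distance of lever_grip from where it was at the start of the episode below 0.03 m and angular speed of turntable below 0.1 rad/s); the robot touches nothing.
It fails at once if the turntable or something on it is pushed by the robot (contact force between any of the fingers, the arm and turntable above 2 N).
It also fails if it takes over 56 s, if anything falls off the work surface, if the arm or the gripper's body presses on something with over 40 N, if the wrist force passes 120 N, or if a joint passes its speed limit or range.

## Robot

A 6-joint arm with a two-finger parallel gripper is mounted at the origin on a cart in front of the work surface, level with it; the furniture and walls round the work are solid. World frame = base frame: x ahead of the robot, y to its left, z up, the work surface at z = 0. Lengths are in m, angles in degrees, forces in N, time in s.
With the tool pointing down it reaches from about 0.4 to 0.825 m from the base axis. Payload 7 kg.
Tool frame: the origin (TCP) lies between the finger pads; the fingertips stand 22 mm ahead of it and the grasp point (between the pads) lies 3 mm ahead of it; z points along the fingers, y is the line along which they close (so a half turn about z gives the same grasp; the last joint's range is limited). The gripper opens to 88 mm and grips with 3 to 60 N. Pads are 19 mm wide; open, the fingers measure 130 mm over their backs; the gripper's body (78 mm by 193 mm) begins 47 mm behind the grasp point.
Start: joints at [-58.321, 20.546, 0.682, 0, -70.136, -16.507], TCP at [0.177, -0.651, 0.249] pointing down, gripper open.
Joint ranges: [-176.03, 176.03], [-82.01, 121.73], [-58.28, 71.71], [-173.87, 95.51], [-174.79, -0.11], [-173.66, 173.66]. Speed limits (degrees/s): [136.94, 136.94, 172.46, 180, 180, 180].

## Interface

Orientations are given as [roll, pitch, yaw] about the fixed x, y, z axes, in that order (R = Rz(yaw) Ry(pitch) Rx(roll)).
In Python, from plant import ctrl gives the robot as it stands.
- The arm moves only by the tool apply_moves, never from a script. Its argument "targets" is a list of rows, each an object with "travel": the shift along the tool's x, y, z in mm, a list of three; "roll": the turn about the tool's z in degrees; "jaw": the finger opening in mm, from 0 to 87.6. In form: [{"travel": [tx, ty, tz], "roll": roll, "jaw": jaw}, ...]. A call has 1 to 10 rows; each row shifts and turns the commanded pose from where the row before left it, along the tool's axes as they then stand; what a row does not reach is not made up. A row lasts 1/10 s, in which the tool goes at most 50 mm and 8.59 degrees, less where a joint would pass 70% of its speed; a pose out of reach is approached as far as the arm can. A call with a gripper value outside its range is refused whole. The fingers move at their own pace and stop on an object; the grip force is fixed at half the most. Time passes only in rows, so rows that do not move let the fingers close. It gives the time, the measured TCP pose, the force, the opening and the grip force at its end, in the units of the state.
- ctrl.get_obs(): the state, without advancing time (a new reading comes with each control period).
- ctrl.snapshot(name): name is "side" or "top"; returns the picture (400x640x3 uint8, red, green, blue); there is no depth.
- ctrl.calibration(name): a dict with "K" (3x3 intrinsics, pixels), "extrinsics" (4x4, takes a point from camera to world coordinates). Camera axes: x right, y down, z forward; pixel columns grow to the right and rows downward; lengths in m; the calibration is good to about 2 mm. A picture is of the moment at which its call begins. calibration takes no time and is no camera call.
- ctrl.close_job(): hands the job in; it is judged then, once.
The state is a dict: "clock": time; "joint_pos": joint angles; "qvel": joint speeds; "tau": joint torques, N m; "tool_pos": TCP position; "orientation": TCP orientation; "force": force on the tool from outside, world axes, zero at the start; "moment": the same for the moment, N m; "opening": finger opening in m; "gripper_force": force on a finger pad.
Only numpy, scipy, OpenCV 4.12 (cv2) and the standard library are available. Lean on these libraries where they do the work, as an engineer would, in place of code of your own. Each camera call takes 0.05 s, during which the arm holds its last target. There are 200 camera calls.

## Working session

There is one attempt and no reset: what is moved stays moved. The work goes in short steps, Python scripts to look and compute and a tool call to move; the robot and the scene stay as the last step left them, time stands still between calls to the robot, and variables do not carry over. Pictures are saved under pics/ and viewed, at most 10 in all, crops included, and the job is handed in when it is done.

Besides the shell and the picture viewer there is one more tool, called after "Request:" by a JSON object that holds its "fn" and its "kwargs". apply_moves: Moves the arm, as the interface text tells. Its arguments: {"type":"object","properties":{"targets":{"type":"array","items":{"type":"object","properties":{"travel":{"type":"array","items":{"type":"number"}},"roll":{"type":"number"},"jaw":{"type":"number"}}}}},"required":["targets"]}

```bash
mkdir -p pics; python3 - <<'E'
from plant import ctrl
import cv2,numpy as np
for n in("top","side"):
    cv2.imwrite(f"pics/{n}0.png",ctrl.snapshot(n)[:,:,::-1]); c=ctrl.calibration(n); print(n,np.round(c["K"],1).tolist(),np.round(c["extrinsics"],3).tolist())
o=ctrl.get_obs();print(o)
E
```

```text
top [[406.3, 0.0, 325.1], [0.0, 406.3, 199.8], [0.0, 0.0, 1.0]] [[0.002, -0.989, 0.15, 0.46], [-1.0, -0.006, -0.03, -0.064], [0.03, -0.15, -0.988, 0.921], [0.0, 0.0, 0.0, 1.0]]
side [[491.4, 0.0, 319.2], [0.0, 491.4, 192.7], [0.0, 0.0, 1.0]] [[-0.995, -0.056, 0.084, 0.535], [-0.101, 0.592, -0.8, 0.613], [-0.005, -0.804, -0.594, 0.591], [0.0, 0.0, 0.0, 1.0]]
{'clock': 0.1, 'joint_pos': array([-5.83201220e+01,  2.05870392e+01,  6.40772360e-01, -1.68419278e-02,
       -7.01373750e+01, -1.65066770e+01]), 'qvel': array([-0.01462479, -0.12837519,  0.06374088, -0.05351984, -0.06210834,
        0.07688184]), 'tau': array([-8.33801441e-04, -5.84163952e+01,  2.93750775e+01,  7.01546386e+00,
        1.02236177e-02, -6.33154968e-05]), 'tool_pos': array([ 0.17654017, -0.65109323,  0.24773576]), 'orientation': array([ 1.79915306e+02, -8.58594579e-03, -1.64832527e+02]), 'force': array([-0.74080143,  0.0056669 , -0.18751773]), 'moment': array([-0.00824301, -0.03096884,  0.03173786]), 'gripper_force': 0.0, 'opening': 0.08779600569899679}
```

View pics/top0.png

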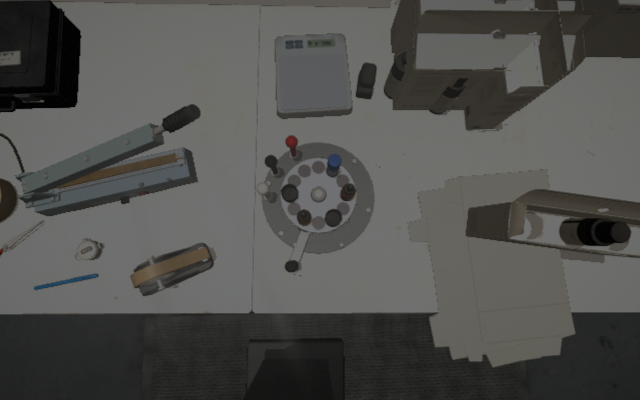

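View pics/side0.png

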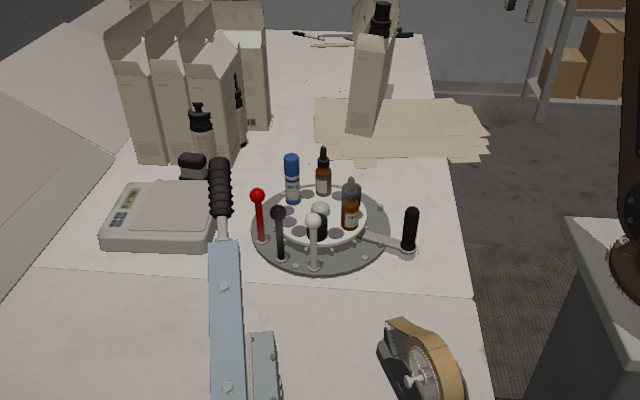

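Top view: blue stick's top is at about (334,160), red ball (292,141), hub (318,194), lever grip (292,266). Side view: red ball (257,195), grip (410,228), blue cap (291,160).

```bash
cat > h.py <<'E'
from plant import ctrl
import cv2,numpy as np
def ray(n,u,v):
    c=ctrl.calibration(n);E=np.array(c["extrinsics"]);d=np.linalg.solve(np.array(c["K"]),[u,v,1.]);return E[:3,3],E[:3,:3]@d
def plane(n,u,v,z):
    o,d=ray(n,u,v);return o+d*(z-o[2])/d[2]
def cen(m,box):
    x0,y0,x1,y1=box;k=np.zeros(m.shape,np.uint8);k[y0:y1,x0:x1]=m[y0:y1,x0:x1]
    n,_,s,c=cv2.connectedComponentsWithStats(k);i=1+np.argmax(s[1:,4]);return c[i],s[i]
def masks(n):
    im=ctrl.snapshot(n);h=cv2.cvtColor(im,cv2.COLOR_RGB2HSV).astype(int);H,S,V=h[...,0],h[...,1],h[...,2]
    return im,dict(red=((H<8)|(H>172))&(S>150)&(V>70),blue=(H>100)&(H<130)&(S>130)&(V>40),black=(V<50))
def ang(p,a): return np.degrees(np.arctan2(p[1]-a[1],p[0]-a[0]))
E
python3 - <<'E'
from h import *
im,m=masks("top"); 
g=cv2.cvtColor(im,cv2.COLOR_RGB2GRAY)
w=cv2.inRange(cv2.cvtColor(im,cv2.COLOR_RGB2HSV),(0,0,60),(180,60,115))
box=(262,130,385,262)
c,s=cen(w,box);print("base bbox",s)
# base ellipse via contour hull
k=np.zeros_like(w);k[130:262,255:385]=w[130:262,255:385]
cs=max(cv2.findContours(k,0,2)[0],key=cv2.contourArea);(e,ax,an)=cv2.fitEllipse(cv2.convexHull(cs));print("base",e,ax)
A=plane("top",*e,0.01);print("axle",A)
r,s=cen(m["red"],(280,130,305,150));print("red",r,s);R=plane("top",*r,.112)
b,s=cen(m["blue"],(320,148,348,180));print("blue",b,s);B=plane("top",*b,.136)
gc,s=cen(m["black"],(280,255,305,278));print("grip",gc,s);G=plane("top",*gc,.11)
for n,p in(("R",R),("B",B),("G",G)):print(n,p,np.hypot(*(p-A)[:2]),ang(p,A))
_,m2=masks("side")
for n,k,bx,uv in(("R","red",(248,185,267,203),r),("G","black",(400,200,422,252),gc)):
    q,s=cen(m2[k],bx);print(n,q,s)
    o,d=ray("side",*q);print([plane("side",*q,z) for z in(.075,.112)])
cv2.imwrite("pics/c.png",cv2.resize(im[125:285,250:390,::-1],None,fx=3.7,fy=3.7,interpolation=cv2.INTER_CUBIC))
E
```

```text
base bbox [  262   130   123   132 14654]Traceback (most recent call last):
  File "<stdin>", line 9, in <module>
cv2.error: OpenCV(4.12.0) /io/opencv/modules/imgproc/src/shapedescr.cpp:361: error: (-201:Incorrect size of input array) There should be at least 5 points to fit the ellipse in function 'fitEllipseNoDirect'
```

```bash
python3 - <<'E'
from h import *
from scipy.optimize import least_squares
im,m=masks("top"); _,m2=masks("side")
r,s=cen(m["red"],(280,130,305,150));print("red",r,s);R=plane("top",*r,.112)
b,s=cen(m["blue"],(320,148,348,180));print("blue",b,s);B=plane("top",*b,.136)
gc,s=cen(m["black"],(280,255,305,278));print("grip",gc,s);G=plane("top",*gc,.11)
f=least_squares(lambda a:[np.hypot(*(p[:2]-a))-d for p,d in((R,.113),(B,.062),(G,.165))],plane("top",318,194,.06)[:2]);A=f.x;print("axle",A,f.fun,"hub",plane("top",318,194,.06))
for n,p in(("R",R),("B",B),("G",G)):print(n,p,ang(p,A))
for n,k,bx,z in(("R","red",(248,185,267,203),.112),("G","black",(400,200,422,252),.075)):
    q,s=cen(m2[k],bx);print(n,q,s,plane("side",*q,z))
cv2.imwrite("pics/c.png",cv2.resize(im[125:285,250:390,::-1],None,fx=3.7,fy=3.7,interpolation=cv2.INTER_CUBIC))
E
```

```text
red [290.75       140.79411765] [286 137  10   9  68]
blue [332.6 163.8] [330 162   6   4  10]
grip [291.25210084 265.94117647] [285 261  13  11 119]
axle [ 0.60530003 -0.06625361] [-0.00192532 -0.0034816  -0.00465872] hub [ 0.60325242 -0.07442821  0.06      ]
R [ 0.70501574 -0.01732138  0.112     ] 26.137988711111827
B [ 0.65149454 -0.10217672  0.136     ] -37.870391525060825
G [ 0.45121893 -0.02188761  0.11      ] 163.93681461061976
R [256.70588235 195.12352941] [250 188  15  15 170] [ 0.70320499 -0.01557935  0.112     ]
G [409.61660777 228.51943463] [401 207  18  44 566] [0.45314983 0.00094514 0.075     ]
```

View pics/c.png

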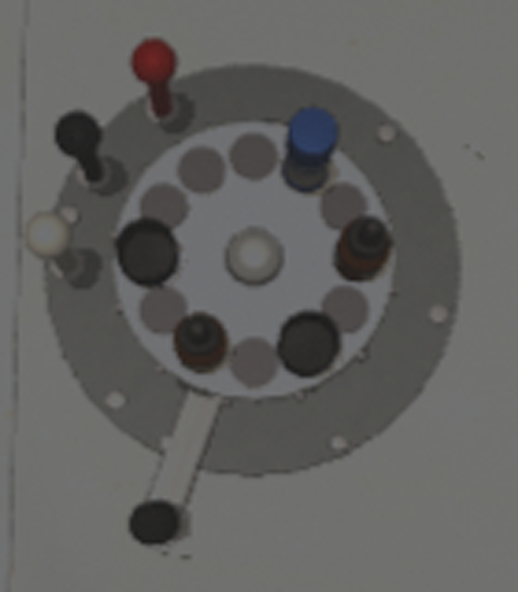

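Crop shows disc rim spanning crop (115–393, 120–397), base rim (43–461, 63–476), blue cap centre (312,128), red ball (154,62). I'll use these better centres and triangulate the grip top.

```bash
python3 - <<'E'
from h import *
px=lambda x,y:(250+x/3.7-.5+.13,125+y/3.7-.5+.13)
def tri(a,b):
    (o,d),(p,e)=ray("top",*a),ray("side",*b);t=np.linalg.lstsq(np.c_[d,-e],p-o,rcond=None)[0];x,y=o+d*t[0],p+e*t[1];return (x+y)/2,np.linalg.norm(x-y)
A1=plane("top",*px(254,258.5),.038);A2=plane("top",*px(252,269.5),.008);print("disc",A1,"base",A2)
A=(A1+A2)/2
R=plane("top",*px(154,62),.112);B=plane("top",*px(312,128),.136)
print("grip tri",tri((291.25,265.5),(411,210)),"red tri",tri(px(154,62),(257.0,195.1)),"blue tri",tri(px(312,128),(291.5,157)))
for z in(.1,.11,.12):
    G=plane("top",291.25,265.5,z);print("G",G,np.hypot(*(G-A)[:2]),ang(G,A))
for n,p in(("R",R),("B",B)):print(n,p,np.hypot(*(p-A)[:2]),ang(p,A))
E
```

```text
disc [ 0.60581212 -0.07531327  0.038     ] base [ 0.60390514 -0.07449859  0.008     ]
grip tri (array([ 0.45199581, -0.02113062,  0.09560455]), np.float64(0.0001255188109359362)) red tri (array([ 0.70386362, -0.01828532,  0.11013864]), np.float64(0.0008919432908569018)) blue tri (array([ 0.65999924, -0.1050695 ,  0.13216052]), np.float64(0.0035253677546311702))
G [ 0.45197673 -0.0213516   0.1       ] 0.16199056166266426 160.69471154003497
G [ 0.45207511 -0.02187121  0.11      ] 0.1617265785569012 160.85692091698868
G [ 0.45217349 -0.02239081  0.12      ] 0.1614638959314724 161.01965939271702
R [ 0.70376822 -0.01836778  0.112     ] 0.11392834559510052 29.752907914178927
B [ 0.6608363  -0.10487779  0.136     ] 0.06349654965406973 -28.16572697292506
```

Results: axle ≈ (0.605, −0.075), red at 29.8°, stick at −28.2°, which means 2 teeth. The radii match the spec (114 and 63 mm). Grip ≈ (0.4505, −0.021). I'll approach with the closing line along world y.

Request:
{"fn": "apply_moves", "kwargs": {"targets": [{"travel": [0,0,0],"roll": 7.6,"jaw": 80},{"travel": [0,0,0],"roll": 7.6,"jaw": 80},{"travel": [-17,39,0],"roll": 0,"jaw": 80},{"travel": [-17,39,0],"roll": 0,"jaw": 80},{"travel": [-17,39,0],"roll": 0,"jaw": 80},{"travel": [-17,39,0],"roll": 0,"jaw": 80},{"travel": [-17,39,0],"roll": 0,"jaw": 80},{"travel": [-17,39,0],"roll": 0,"jaw": 80},{"travel": [-17,39,0],"roll": 0,"jaw": 80},{"travel": [-17,39,0],"roll": 0,"jaw": 80}]}}

```text
clock: 1.25
tool_pos: [0.3131, -0.338, 0.2487]
orientation: [-180.0, 0.0, 180.0]
force: [0.7, -0.1, 0.1]
opening: 0.0801
gripper_force: 0.0
```

Request:
{"fn": "apply_moves", "kwargs": {"targets": [{"travel": [-17,39,0],"roll": 0,"jaw": 80},{"travel": [-17,39,0],"roll": 0,"jaw": 80},{"travel": [-17,39,0],"roll": 0,"jaw": 80},{"travel": [-17,39,0],"roll": 0,"jaw": 80},{"travel": [-17,39,0],"roll": 0,"jaw": 80},{"travel": [-17,39,0],"roll": 0,"jaw": 80},{"travel": [-17,39,0],"roll": 0,"jaw": 80},{"travel": [0,0,0],"roll": 0,"jaw": 80},{"travel": [0,0,0],"roll": 0,"jaw": 80}]}}

```text
clock: 2.15
tool_pos: [0.432, -0.0656, 0.2485]
orientation: [-180.0, -0.0, -179.9]
force: [-0.8, 0.1, 0.0]
opening: 0.0802
gripper_force: 0.0
```

Request:
{"fn": "apply_moves", "kwargs": {"targets": [{"travel": [-9,22,0],"roll": 0,"jaw": 80},{"travel": [-9.5,22.5,0],"roll": 0,"jaw": 80},{"travel": [0,0,25],"roll": 0,"jaw": 80},{"travel": [0,0,25],"roll": 0,"jaw": 80},{"travel": [0,0,0],"roll": 0,"jaw": 80}]}}

```text
clock: 2.65
tool_pos: [0.4481, -0.0235, 0.1959]
orientation: [-179.9, -0.3, 179.9]
force: [-0.6, -0.1, 0.5]
opening: 0.0805
gripper_force: 0.0
```

```bash
python3 - <<'E'
from h import *
a=ctrl.snapshot("top")[200:320,200:400,::-1];b=ctrl.snapshot("side")[100:260,320:520,::-1]
f=lambda i:cv2.resize(i,None,fx=2,fy=2)
cv2.imwrite("pics/g.png",np.vstack([f(a),f(b)]));print(ctrl.get_obs()["tool_pos"])
E
```

```text
[ 0.45029087 -0.02306792  0.19901736]
```

View pics/g.png

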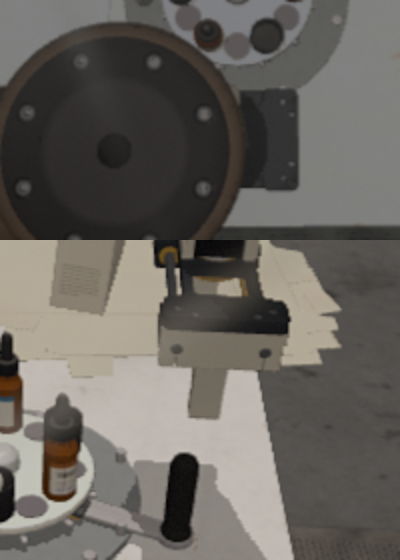

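The fingers hang above the grip. The side crop shows a finger tip at (207,415) and the grip top at (185,458). The body is clear of the droppers, so I'm descending and closing.

Request:
{"fn": "apply_moves", "kwargs": {"targets": [{"travel": [0,1.5,25],"roll": 0,"jaw": 80},{"travel": [0,0,25],"roll": 0,"jaw": 80},{"travel": [0,0,25],"roll": 0,"jaw": 80},{"travel": [0,0,22],"roll": 0,"jaw": 80},{"travel": [0,0,18],"roll": 0,"jaw": 80},{"travel": [0,0,0],"roll": 0,"jaw": 80},{"travel": [0,0,0],"roll": 0,"jaw": 50},{"travel": [0,0,0],"roll": 0,"jaw": 30},{"travel": [0,0,0],"roll": 0,"jaw": 20},{"travel": [0,0,0],"roll": 0,"jaw": 15}]}}

```text
clock: 3.75
tool_pos: [0.4509, -0.0205, 0.0844]
orientation: [180.0, 0.1, 180.0]
force: [-0.1, -0.1, -0.0]
opening: 0.0536
gripper_force: 0.0
```

Request:
{"fn": "apply_moves", "kwargs": {"targets": [{"travel": [0,0,0],"roll": 0,"jaw": 15},{"travel": [0,0,0],"roll": 0,"jaw": 15},{"travel": [0,0,0],"roll": 0,"jaw": 15}]}}

```text
clock: 4.05
tool_pos: [0.4504, -0.0206, 0.0836]
orientation: [180.0, 0.0, 180.0]
force: [0.8, -0.1, -0.5]
opening: 0.029
gripper_force: 0.0
```

Request:
{"fn": "apply_moves", "kwargs": {"targets": [{"travel": [0,0,0],"roll": 0,"jaw": 15},{"travel": [0,0,0],"roll": 0,"jaw": 15},{"travel": [0,0,0],"roll": 0,"jaw": 15},{"travel": [0,0,0],"roll": 0,"jaw": 15}]}}

```text
clock: 4.45
tool_pos: [0.4503, -0.0206, 0.0835]
orientation: [-180.0, -0.0, 180.0]
force: [-1.1, 1.8, 1.3]
opening: 0.0233
gripper_force: 30.0
```

```bash
python3 - <<'E'
import numpy as np
a0=160.7;A=np.array([605,-75.]);r=165
th=np.radians(np.r_[a0+np.arange(0,40.1,4)]);P=A+r*np.c_[np.cos(th),np.sin(th)]
d=np.diff(P,axis=0);print(np.round(np.c_[-d[:,0],d[:,1]],1).tolist(),P[0],P[-1],P[-2])
E
```

```text
[[3.4, -11.0], [2.6, -11.2], [1.9, -11.4], [1.1, -11.5], [0.3, -11.5], [-0.5, -11.5], [-1.3, -11.4], [-2.1, -11.3], [-2.9, -11.1], [-3.7, -10.9]] [449.27284299 -20.4651252 ] [ 450.65173491 -133.32334922] [ 446.95928835 -122.41448578]
```

Request:
{"fn": "apply_moves", "kwargs": {"targets": [{"travel": [3.4,-11,0],"roll": 0,"jaw": 15},{"travel": [2.6,-11.2,0],"roll": 0,"jaw": 15},{"travel": [1.9,-11.4,0],"roll": 0,"jaw": 15},{"travel": [1.1,-11.5,0],"roll": 0,"jaw": 15},{"travel": [0.3,-11.5,0],"roll": 0,"jaw": 15}]}}

```text
clock: 4.95
tool_pos: [0.4402, -0.0774, 0.0835]
orientation: [180.0, -0.1, -180.0]
force: [-3.9, 5.2, 3.4]
opening: 0.0232
gripper_force: 30.0
```

Request:
{"fn": "apply_moves", "kwargs": {"targets": [{"travel": [-0.5,-11.5,0],"roll": 0,"jaw": 15},{"travel": [-1.3,-11.4,0],"roll": 0,"jaw": 15},{"travel": [-2.1,-11.3,0],"roll": 0,"jaw": 15},{"travel": [-2.9,-11.1,0],"roll": 0,"jaw": 15},{"travel": [-2.8,-8,0],"roll": 0,"jaw": 15},{"travel": [0,0,0],"roll": 0,"jaw": 15}]}}

```text
clock: 5.55
tool_pos: [0.4504, -0.1313, 0.0836]
orientation: [-180.0, -0.1, 180.0]
force: [-3.3, 1.4, 5.0]
opening: 0.0234
gripper_force: 30.0
```

```bash
python3 - <<'E'
from h import *
im,m=masks("side");cv2.imwrite("pics/s1.png",cv2.resize(im[130:280,220:470,::-1],None,fx=2.4,fy=2.4));o=ctrl.get_obs();print(o["tool_pos"],o["force"],ang(o["tool_pos"],[.605,-.075]))
E
```

```text
[ 0.45034416 -0.13105059  0.08358608] [-2.72561546  1.44256313  4.10297136] -160.07839887225185
```

View pics/s1.png

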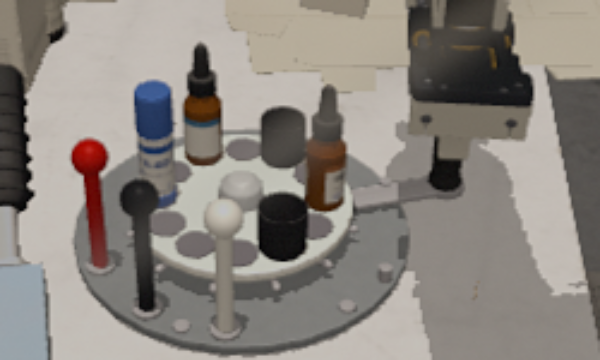

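The table turned about one tooth and the blue stick is now at crop (155,110). The lever is about 39° out and the force is low, so I'm returning.

Request:
{"fn": "apply_moves", "kwargs": {"targets": [{"travel": [2.8,8,0],"roll": 0,"jaw": 15},{"travel": [2.9,11.1,0],"roll": 0,"jaw": 15},{"travel": [2.1,11.3,0],"roll": 0,"jaw": 15},{"travel": [1.3,11.4,0],"roll": 0,"jaw": 15},{"travel": [0.5,11.5,0],"roll": 0,"jaw": 15},{"travel": [-0.3,11.5,0],"roll": 0,"jaw": 15},{"travel": [-1.1,11.5,0],"roll": 0,"jaw": 15},{"travel": [-1.9,11.4,0],"roll": 0,"jaw": 15},{"travel": [-2.6,11.2,0],"roll": 0,"jaw": 15},{"travel": [-3,10,0],"roll": 0,"jaw": 15}]}}

```text
clock: 6.6
tool_pos: [0.4483, -0.0218, 0.083]
orientation: [-179.9, -0.2, 179.9]
force: [-3.0, -4.0, 0.1]
opening: 0.0238
gripper_force: 30.0
```

Request:
{"fn": "apply_moves", "kwargs": {"targets": [{"travel": [-0.4,1,0],"roll": 0,"jaw": 15},{"travel": [0,0,0],"roll": 0,"jaw": 15},{"travel": [0,0,0],"roll": 0,"jaw": 15}]}}

```text
clock: 6.9
tool_pos: [0.4488, -0.0209, 0.083]
orientation: [-180.0, -0.2, 179.9]
force: [-5.5, 0.8, 2.4]
opening: 0.0236
gripper_force: 30.0
```

Back at rest, within 1 mm of the start. Now the second stroke.

Request:
{"fn": "apply_moves", "kwargs": {"targets": [{"travel": [3.4,-11,0],"roll": 0,"jaw": 15},{"travel": [2.6,-11.2,0],"roll": 0,"jaw": 15},{"travel": [1.9,-11.4,0],"roll": 0,"jaw": 15},{"travel": [1.1,-11.5,0],"roll": 0,"jaw": 15},{"travel": [0.3,-11.5,0],"roll": 0,"jaw": 15},{"travel": [-0.5,-11.5,0],"roll": 0,"jaw": 15},{"travel": [-1.3,-11.4,0],"roll": 0,"jaw": 15},{"travel": [-2.1,-11.3,0],"roll": 0,"jaw": 15},{"travel": [-2.9,-11.1,0],"roll": 0,"jaw": 15},{"travel": [-2.8,-8,0],"roll": 0,"jaw": 15}]}}

```text
clock: 7.9
tool_pos: [0.4503, -0.1306, 0.0834]
orientation: [180.0, -0.0, -180.0]
force: [-3.3, 2.9, 2.9]
opening: 0.0233
gripper_force: 30.0
```

Request:
{"fn": "apply_moves", "kwargs": {"targets": [{"travel": [0,0,0],"roll": 0,"jaw": 15},{"travel": [0,0,0],"roll": 0,"jaw": 15}]}}

```text
clock: 8.1
tool_pos: [0.4503, -0.1305, 0.0833]
orientation: [-180.0, -0.0, 180.0]
force: [-3.6, 0.6, 0.5]
opening: 0.0233
gripper_force: 30.0
```

```bash
python3 - <<'E'
from h import *
im,m=masks("side");cv2.imwrite("pics/s2.png",cv2.resize(im[130:280,220:470,::-1],None,fx=2.4,fy=2.4));o=ctrl.get_obs();print(o["tool_pos"],o["force"],ang(o["tool_pos"],[.605,-.075]))
E
```

```text
[ 0.45027981 -0.1303469   0.08336767] [-3.44769255  0.82036826  0.02770792] -160.31672418015935
```

View pics/s2.png

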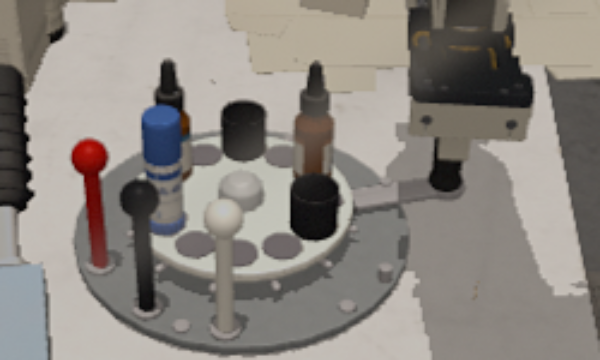

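The stick's base (166,228), the hub (241,190) and the red post's base (100,268) are in line. I'm returning to rest.

Request:
{"fn": "apply_moves", "kwargs": {"targets": [{"travel": [2.8,8,0],"roll": 0,"jaw": 15},{"travel": [2.9,11.1,0],"roll": 0,"jaw": 15},{"travel": [2.1,11.3,0],"roll": 0,"jaw": 15},{"travel": [1.3,11.4,0],"roll": 0,"jaw": 15},{"travel": [0.5,11.5,0],"roll": 0,"jaw": 15},{"travel": [-0.3,11.5,0],"roll": 0,"jaw": 15},{"travel": [-1.1,11.5,0],"roll": 0,"jaw": 15},{"travel": [-1.9,11.4,0],"roll": 0,"jaw": 15},{"travel": [-2.6,11.2,0],"roll": 0,"jaw": 15},{"travel": [-3,10,0],"roll": 0,"jaw": 15}]}}

```text
clock: 9.15
tool_pos: [0.4485, -0.0211, 0.0831]
orientation: [-180.0, -0.1, 179.9]
force: [-0.9, -3.7, -4.0]
opening: 0.0233
gripper_force: 30.0
```

Request:
{"fn": "apply_moves", "kwargs": {"targets": [{"travel": [-0.4,1,0],"roll": 0,"jaw": 15},{"travel": [0,0,0],"roll": 0,"jaw": 15},{"travel": [0,0,0],"roll": 0,"jaw": 40},{"travel": [0,0,0],"roll": 0,"jaw": 60},{"travel": [0,0,0],"roll": 0,"jaw": 80},{"travel": [0,0,0],"roll": 0,"jaw": 80},{"travel": [0,0,0],"roll": 0,"jaw": 80},{"travel": [0,0,0],"roll": 0,"jaw": 80},{"travel": [0,0,0],"roll": 0,"jaw": 80},{"travel": [0,0,0],"roll": 0,"jaw": 80}]}}

```text
clock: 10.15
tool_pos: [0.4505, -0.0206, 0.0836]
orientation: [180.0, 0.0, 180.0]
force: [0.7, -0.4, 0.3]
opening: 0.0785
gripper_force: 0.0
```

Released; rising, then moving back out to the right for a clear look.

Request:
{"fn": "apply_moves", "kwargs": {"targets": [{"travel": [0,0,-20],"roll": 0,"jaw": 80},{"travel": [0,0,-30],"roll": 0,"jaw": 80},{"travel": [0,0,-30],"roll": 0,"jaw": 80},{"travel": [0,0,-30],"roll": 0,"jaw": 80},{"travel": [0,0,-30],"roll": 0,"jaw": 80},{"travel": [0,0,-25],"roll": 0,"jaw": 80},{"travel": [9,-35,0],"roll": 0,"jaw": 80},{"travel": [9,-35,0],"roll": 0,"jaw": 80},{"travel": [9,-35,0],"roll": 0,"jaw": 80},{"travel": [9,-35,0],"roll": 0,"jaw": 80}]}}

```text
clock: 11.15
tool_pos: [0.4138, -0.1617, 0.2488]
orientation: [180.0, 0.0, -180.0]
force: [0.3, 0.1, 0.5]
opening: 0.0804
gripper_force: 0.0
```

Request:
{"fn": "apply_moves", "kwargs": {"targets": [{"travel": [9,-35,0],"roll": 0,"jaw": 80},{"travel": [9,-35,0],"roll": 0,"jaw": 80},{"travel": [9,-35,0],"roll": 0,"jaw": 80},{"travel": [0,-20,0],"roll": 0,"jaw": 80},{"travel": [0,0,0],"roll": 0,"jaw": 80},{"travel": [0,0,0],"roll": 0,"jaw": 80}]}}

```text
clock: 11.75
tool_pos: [0.3869, -0.2858, 0.2482]
orientation: [180.0, -0.0, 179.9]
force: [0.5, 0.9, 0.3]
opening: 0.0802
gripper_force: 0.0
```

```bash
python3 - <<'E'
from h import *
im,m=masks("top");cv2.imwrite("pics/t2.png",cv2.resize(im[125:285,250:390,::-1],None,fx=3.7,fy=3.7,interpolation=cv2.INTER_CUBIC));print(ctrl.get_obs()["tool_pos"])
E
```

```text
[ 0.38709099 -0.28540315  0.24837073]
```

View pics/t2.png

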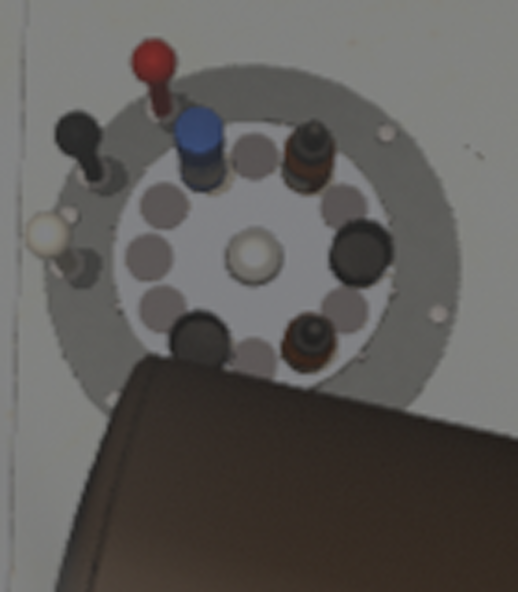

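The stick's top (200,130) stands in front of the red ball (154,62). I'll check the numbers and the lever from the side, then hand in if they're good.

```bash
python3 - <<'E'
from h import *
px=lambda x,y:(250+x/3.7-.37,125+y/3.7-.37)
d=np.hypot(*(plane("top",*px(154,62),.112)-plane("top",*px(200,130),.136))[:2])
_,m=masks("side");q,s=cen(m["black"],(400,200,422,252));print(d,q,s)
if d<.0535 and np.hypot(*(q-[409.6,228.5]))<4: print(ctrl.close_job())
E
```

```text
0.051869609078281226 [409.85438596 227.90350877] [401 206  18  45 570]
the job is handed in; nothing more can be done
None
```

I pumped the lever two full strokes, left it back at rest and let go; the blue glue stick stands in front of the red post (about 52 mm measured, limit 54.5 mm), and the job is handed in.

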